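Load the drilling jig

TASK

Load the drilling jig: slide the loose nest (the grey block with two steel pins, carrying a brown frame offcut) along the table, without lifting it, until it sits home in the jig's corner, against the long fence and against the hinge stop, with the blue drill plate still folded up. Then gently fold the drill plate down over the nest's two pins until it lies flush on the nest, and leave it there. Leave the screw tin, the tape measure and the short pine block beside the jig where they are.

Things in the scene. Friction and masses are not known exactly. Their poses are not given: they have to be found in the camera images.
- jig: Fixed aluminium L of two bars. Origin: on the table where the nest's origin is when home (with the jig's yaw). +x (away from the robot) leads to the fence: inner face at x = 60 mm, from y = -210 to 60, 18 high, 14 thick. +y (left) leads to the hinge stop: inner face at y = 45, from x = -60 to 74, 19 high, 22 thick. Open to -x and -y; bare table inside.
- nest: Loose nest 120 (x) x 90 (y) x 22 mm, about 0.5 kg: aluminium base, grey blocks, a brown channel offcut fixed in it along x, flush. Origin: centre of underside. Starts to the -x, -y side of home, turned up to 0.3 rad. Too wide to grasp: push its sides low down; square it first, as it wedges on the fence when turned. At home its +x side touches the fence, its +y side the hinge stop.
- pin_near (a point): Foot (at the top face of the nest, 22 mm above the table) of the nest's pin at nest x = -42, y = -22 mm. Upright steel pin, diameter 10 mm, 5 mm straight and then a cone to diameter 5 mm; 11 mm high in all.
- pin_far (a point): The same for the pin at nest x = +42, y = -22 mm.
- drill_plate (a joint): Angle (rad) of the blue drill plate: 0 = flush on the nest, grows as it folds up and over to the left; starts at 1.2 to 1.75, limits -0.06 and 1.9. Friction hinge (0.28 N m): stays at any angle, needs about 3 N at the tab all the way down. Plate 112 (along the hinge) x 90 x 8 mm, from 10 to 100 mm from the hinge axis, which is at mid-thickness.
- hinge (a point): Middle of the hinge axis, fixed at jig x = 0, y = 55 mm, 26 mm above the table. The axis is parallel to jig x. The plate lies towards jig -y from it when shut and swings up and over towards +y.
- tab (a point): Centre of the upper face (away from the nest) of the red press tab on the plate's free edge: 111 mm from the hinge axis, 4 mm off the plate's mid-plane. Tab 40 mm along the hinge, from 99 to 123 mm from the axis, 8 thick. With the plate near upright this face looks to jig +y: push it there towards -y, then down along the arc.
- hole_near (a point): Centre, on the plate's underside, of the plate's through hole (diameter 12.5 mm) at jig x = -42 mm, 77 mm from the hinge axis; lies over pin_near when shut.
- hole_far (a point): The same for the hole at jig x = +42 mm; lies over pin_far when shut.
- screw_tin: Bystander: open round tin of screws, diameter 66 mm, 41 mm high; origin at the centre of its underside.
- tape_measure: Bystander: yellow tape measure, 67 x 85 x 31 mm; origin at the centre of its underside.
- pine_block: Bystander: short pine block, 47 x 98 x 37 mm, lying to the right of the jig; origin at the centre of its underside.

How it is judged:
By the outcome, as a careful person would: the job done as asked, in the order asked, and still so for the second after the job is handed in, with the robot touching nothing.
It also fails if it takes over 72 s, if anything falls off the work surface, if the arm or the gripper's body presses on something with over 40 N, if the wrist force passes 120 N, or if a joint passes its speed limit or range.

ROBOT

A 6-joint arm with a two-finger parallel gripper is mounted at the origin on the work surface; the furniture and walls round the work are solid. World frame = base frame: x ahead of the robot, y to its left, z up, the work surface at z = 0. Lengths are in m, angles in rad, forces in N, time in s.
With the tool pointing down it reaches from about 0.3 to 0.825 m from the base axis. Payload 5.4 kg.
Tool frame: the origin (TCP) lies midway between the tips of the shut fingers; the grasp point (between the pads) lies 19 mm behind it; z points along the fingers, y is the line along which they close (so a half turn about z gives the same grasp; the last joint's range is limited). The gripper opens to 92 mm and grips with 3 to 60 N. Pads are 20 mm wide; open, the fingers measure 128 mm over their backs; the gripper's body (75 mm by 189 mm) begins 69 mm behind the grasp point.
Start: joints at [0.937, 0.158, 1.597, -0, 1.386, -0.21], TCP at [0.236, 0.524, 0.215] pointing down, gripper open.
Joint ranges: [-2.91, 2.91], [-0.94, 2.29], [0.18, 2.7], [-1.29, 4.43], [0.17, 2.64], [-3, 3]. Speed limits (rad/s): [2.57, 2.57, 3.14, 3.14, 3.14, 3.14].

INTERFACE

Orientations are given as a rotation vector (axis times angle).
In Python, from station import ctrl, viewer gives the robot as it stands.
- The arm moves only by the tool apply_moves, never from a script. Its argument "commands" is text: rows parted by semicolons, each of 4 numbers parted by spaces: the shift along the tool's x, y, z in cm, then the turn about the tool's z in rad. In form: tx ty tz twist; .... A call has exactly 8 rows; each row shifts and turns the commanded pose from where the row before left it, along the tool's axes as they then stand; what a row does not reach is not made up. A row lasts 1/12 s, in which the tool goes at most 41.7 mm and 7.16 degrees, less where a joint would pass 70% of its speed; a pose out of reach is approached as far as the arm can. A call with a gripper value outside its range is refused whole. "claw" is the opening, from -1 (shut) to 1 (fully open), set as the call begins (left out, the last holds). The fingers move at their own pace and stop on an object; "newtons" is the grip in N (left out, the last holds). Time passes only in rows, so rows that do not move let the fingers close, or fill a call up. It gives the time, the measured TCP pose, the force, the opening and the grip force at its end, in the units of the state.
- ctrl.read_state(): the state, without advancing time (a new reading comes with each control period).
- viewer.get_image(name): name is "scene" or "top" or "wrist"; returns a dict with "color" (480x640x3 uint8, red, green, blue), "depth" (480x640 float32, m along the optical axis (not along the pixel's ray), 0 where there is no reading), "mtx" (3x3 intrinsics, pixels), "dist_coeffs" ([k1, k2, p1, p2, k3] as OpenCV has them; the pictures are not rectified), "pose" (4x4, takes a point from camera to world coordinates). Camera axes: x right, y up, looking along -z (the intrinsics and any distortion apply to the point x, -y, -z); pixel columns grow to the right and rows downward; lengths in m; the calibration is good to about 2 mm. A picture is of the moment at which its call begins.
- ctrl.close_job(): hands the job in; it is judged then, once.
The state is a dict: "time": time; "q": joint angles; "joint_velocities": joint speeds; "effort": joint torques, N m; "position": TCP position; "orientation": TCP orientation; "ft_force": force on the tool from outside, world axes, zero at the start; "ft_torque": the same for the moment, N m; "opening": finger opening in m; "grasp_force": force on a finger pad.
Only numpy, scipy, OpenCV 4.12 (cv2) and the standard library are available. Lean on these libraries where they do the work, as an engineer would, in place of code of your own. Each camera call takes 0.05 s, during which the arm holds its last target. There are 200 camera calls.

## Working session

There is one attempt and no reset: what is moved stays moved. The work goes in short steps, Python scripts to look and compute and a tool call to move; the robot and the scene stay as the last step left them, time stands still between calls to the robot, and variables do not carry over. Pictures are saved under pics/ and viewed, at most 13 in all, crops included, and the job is handed in when it is done.

Besides the shell and the picture viewer there is one more tool, called as name(argument=value, ...) on one line, values as JSON. apply_moves: Moves the arm, as the interface text tells. Its arguments: {"type":"object","properties":{"commands":{"type":"string"},"claw":{"type":"number"},"newtons":{"type":"number"}},"required":["commands"]}

```bash
mkdir -p pics; ls; cat > h.py <<'E'
import numpy as np, cv2
from station import ctrl, viewer
def grab(n,fn=None):
    d=viewer.get_image(n)
    if fn: cv2.imwrite('pics/'+fn,cv2.cvtColor(d['color'],cv2.COLOR_RGB2BGR))
    return d
def rays(d,px):
    u=cv2.undistortPoints(np.array(px,float).reshape(-1,1,2),d['mtx'],np.array(d['dist_coeffs'])).reshape(-1,2)
    v=np.c_[u[:,0],-u[:,1],-np.ones(len(u))]
    return d['pose'][:3,3], v@d['pose'][:3,:3].T
def onplane(d,px,z):
    o,r=rays(d,px); return o+r*((z-o[2])/r[:,2])[:,None]
def cloud(d):
    h,w=d['depth'].shape; g=np.stack(np.meshgrid(np.arange(w),np.arange(h)),-1).reshape(-1,2)
    o,r=rays(d,g); return (o+r*d['depth'].reshape(-1,1)).reshape(h,w,3)
E
python3 - <<'E'
from h import *
print(ctrl.read_state())
for n in('top','scene'):
    d=grab(n,n+'0.png'); np.savez('/tmp/'+n+'0.npz',**d); print(d['pose'].round(3).tolist(),d['mtx'].tolist(),(d['depth']>0).mean())
E
```

```text
pics
{'time': 0.0, 'q': array([ 9.36907549e-01,  1.59036429e-01,  1.59822470e+00, -5.85425708e-06,
        1.38617310e+00, -2.10107243e-01]), 'joint_velocities': array([-6.86056741e-05, -5.84113449e-04,  1.95933441e-03, -1.39097048e-04,
        2.51707623e-03, -5.12762728e-04]), 'effort': array([-4.15365150e-05, -3.85569620e+01, -3.22107089e+01,  7.02242274e-02,
        3.78701719e-02, -1.62262172e-04]), 'position': array([0.23609686, 0.5236159 , 0.21362978]), 'orientation': array([-6.60545021e-01, -3.07059798e+00,  2.64202830e-03]), 'ft_force': array([ 0.34795104, -0.54558011, -0.06489204]), 'ft_torque': array([-0.01996596, -0.02541221, -0.03587691]), 'grasp_force': 0.0, 'opening': 0.0922107821445679}
[[0.009, 0.997, -0.076, 0.467], [-1.0, 0.009, -0.011, -0.044], [-0.01, 0.076, 0.997, 1.609], [0.0, 0.0, 0.0, 1.0]] [[592.5949396928108, 0.0, 309.7205063405025], [0.0, 592.5949396928108, 251.44099784471007], [0.0, 0.0, 1.0]] 0.9960384114583334
[[0.792, 0.42, -0.442, 0.026], [-0.61, 0.529, -0.59, -0.833], [-0.014, 0.737, 0.676, 0.943], [0.0, 0.0, 0.0, 1.0]] [[550.1654334221756, 0.0, 322.94692074064255], [0.0, 550.1654334221756, 240.59833556169957], [0.0, 0.0, 1.0]] 0.99595703125
```

View pics/top0.png

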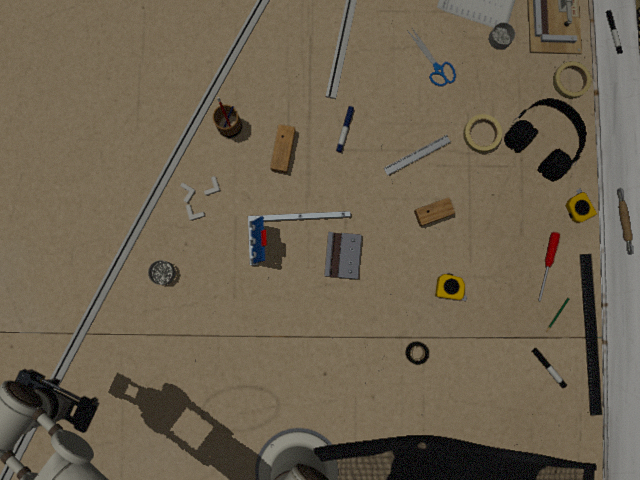

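View pics/scene0.png

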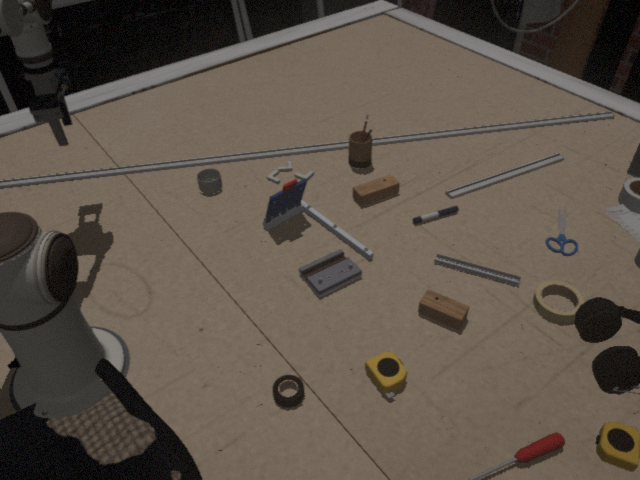

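The top view shows the fence from (250,218) to (351,214), the plate and red tab near (258,240), and the nest near (344,256) with its brown channel on the left. The tin is at (164,272), the tape measure at (451,287) and the pine block at (435,212). Next I measure the fence and nest from the top image.

```bash
python3 - <<'E'
from h import *
d=dict(np.load('/tmp/top0.npz')); P=cloud(d); c=d['color'].astype(int)
im=cv2.cvtColor(d['color'],cv2.COLOR_RGB2BGR)[195:295,235:375]
cv2.imwrite('pics/crop0.png',cv2.resize(im,None,fx=5.5,fy=5.5,interpolation=cv2.INTER_CUBIC))
print('table z',np.median(P[300:330,250:400,2]),P[300:330,250:400,2].std())
hsv=cv2.cvtColor(d['color'],cv2.COLOR_RGB2HSV)
# nest: height
z=P[...,2]
m=np.zeros(z.shape,np.uint8); m[225:290,310:380]=((z>0.012)&(z<0.05))[225:290,310:380]
p=cv2.findContours(m,cv2.RETR_EXTERNAL,cv2.CHAIN_APPROX_NONE)[0]; k=max(p,key=cv2.contourArea)
w=onplane(d,k.reshape(-1,2),0.022)[:,:2].astype(np.float32)*1000
r=cv2.minAreaRect(w); print('nest',r, cv2.boxPoints(r).round(1).tolist())
for nm,(a,b,e,f) in dict(fence=(205,226,272,360)).items():
    m=np.zeros(z.shape,np.uint8); m[a:b,e:f]=((z>0.01)&(z<0.03))[a:b,e:f]
    k=max(cv2.findContours(m,cv2.RETR_EXTERNAL,cv2.CHAIN_APPROX_NONE)[0],key=cv2.contourArea)
    w=onplane(d,k.reshape(-1,2),0.018)[:,:2].astype(np.float32)*1000
    r=cv2.minAreaRect(w); print(nm,r,cv2.boxPoints(r).round(1).tolist())
for nm,(a,b,e,f) in dict(tin=(250,300,140,190),pine=(190,235,405,465),tape=(265,310,425,475)).items():
    s=P[a:b,e:f]; q=s[s[...,2]>0.02]; print(nm,q.mean(0).round(3),q.min(0).round(3),q.max(0).round(3))
b=(hsv[...,0]>95)&(hsv[...,0]<130)&(hsv[...,1]>120); b[:200]=0;b[290:]=0;b[:,:240]=0;b[:,300:]=0
q=P[b]; print('blue',q.min(0),q.max(0))
rd=((hsv[...,0]<8)|(hsv[...,0]>172))&(hsv[...,1]>140); rd[:200]=0;rd[290:]=0;rd[:,:240]=0;rd[:,300:]=0
q=P[rd]; print('red',len(q),q.min(0),q.max(0),q.mean(0))
E
```

```text
table z 0.0007977346664413965 0.10705371460487206
nest ((579.6275634765625, -115.39459228515625), (90.16604614257812, 119.88124084472656), 85.67467498779297) [[516.5, -155.8000030517578], [636.0, -164.89999389648438], [642.7999877929688, -75.0], [523.2999877929688, -65.9000015258789]]
fence ((686.2353515625, -28.66253662109375), (15.369241714477539, 209.240234375), 3.093885898590088) [[672.9000244140625, 75.4000015258789], [684.2000122070312, -133.5], [699.5999755859375, -132.6999969482422], [688.2999877929688, 76.19999694824219]]
tin [0.526 0.362 0.072] [ 0.467 -0.044  0.02 ] [0.561 0.407 1.609]
pine [ 0.694 -0.356  0.061] [ 0.467 -0.415  0.021] [ 0.737 -0.044  1.609]
tape [ 0.495 -0.396  0.064] [ 0.464 -0.445  0.02 ] [ 0.533 -0.044  1.609]
blue [ 0.55597744  0.08641483 -0.00124678] [0.67250201 0.12729136 0.12820116]
red 80 [ 0.5937529   0.08018436 -0.00152319] [0.64778853 0.09457309 0.15037408] [0.61472941 0.0877795  0.12461598]
```

View pics/crop0.png

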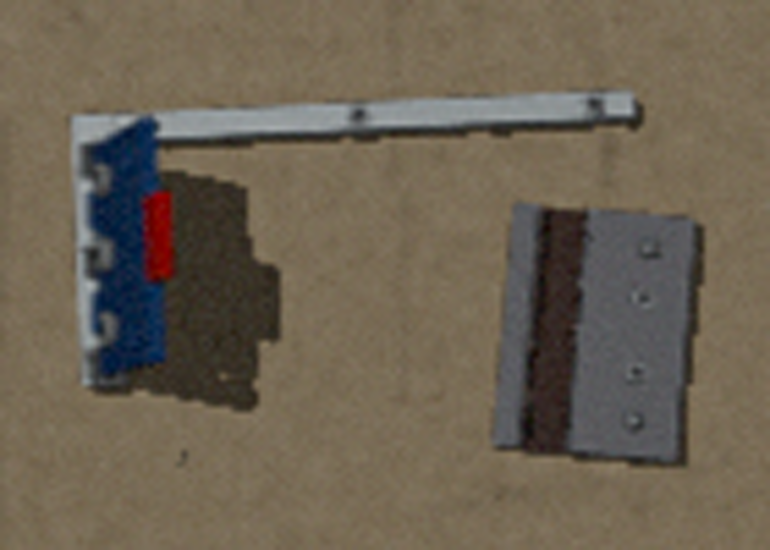

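The jig origin comes out near (613,73) mm with yaw about 0.054. The nest is near (580,-115) with yaw about -0.076, which in the jig frame is (-44,-186) and a turn of -0.13. Plan: first push +x with two fingers, which squares the nest onto the fence, then slide it along +y to the hinge stop, then fold the plate.

apply_moves(commands="0 0 0 -0.12; 0 0 0 -0.12; 0 0 0 -0.12; 0 0 0 -0.12; -1 -3 0 0; -1 -3 0 0; -1 -3 0 0; -1 -3 0 0", claw=0.05)

```text
time: 0.77
position: [0.283, 0.4051, 0.214]
orientation: [0.09, -3.14, 0.001]
ft_force: [0.4, -0.2, 0.5]
opening: 0.0485
grasp_force: 0.0
```

```bash
cat >> h.py <<'E'
from scipy.spatial.transform import Rotation as Ro
O=np.array([613.3,72.9]); YAW=0.054
def tj(s=None):
    s=s or ctrl.read_state(); d=np.array(s['position'][:2])*1000-O; c,n=np.cos(YAW),np.sin(YAW)
    R=Ro.from_rotvec(s['orientation']).as_matrix()
    print('t',round(s['time'],2),'jig',(c*d[0]+n*d[1]).round(1),(-n*d[0]+c*d[1]).round(1),'z',round(s['position'][2]*1000,1),'xang',round(np.arctan2(R[1,0],R[0,0])-YAW,3),'F',np.round(s['ft_force'],1),'open',round(s['opening'],4))
E
python3 -c "
from h import *
tj(); print(ctrl.read_state()['q'])"
```

```text
t 0.77 jig -311.9 349.6 z 214.0 xang -3.139 F [ 0.4 -0.2  0.5] open 0.0485
[ 7.16005491e-01 -5.27611229e-02  1.81789044e+00 -1.13906203e-04
  1.37742688e+00 -9.11798768e-01]
```

apply_moves(commands="-1.1 -3.3 0 0; -1.1 -3.3 0 0; -1.1 -3.3 0 0; -1.1 -3.3 0 0; -1.1 -3.3 0 0; -1.1 -3.3 0 0; -1.1 -3.3 0 0; -1.1 -3.3 0 0")

```text
time: 1.43
position: [0.3858, 0.1463, 0.2143]
orientation: [0.088, -3.14, -0.0]
ft_force: [0.3, 0.5, -0.0]
opening: 0.0479
grasp_force: 0.0
```

apply_moves(commands="-1.1 -3.4 0 0; -1.1 -3.4 0 0; -1.1 -3.4 0 0; -1.1 -3.4 0 0; -1.1 -3.4 0 0; -1.1 -3.4 0 0; -1.1 -3.4 0 0; -1.1 -3.4 0 0")

```text
time: 2.1
position: [0.489, -0.1205, 0.2141]
orientation: [0.088, -3.14, -0.001]
ft_force: [0.1, -0.7, -0.7]
opening: 0.0482
grasp_force: 0.0
```

```bash
python3 -c "
from h import *
tj(); d=grab('wrist','w1.png'); np.savez('/tmp/w1.npz',**d); tj()"
```

```text
t 2.1 jig -134.5 -186.4 z 214.1 xang -3.14 F [ 0.1 -0.7 -0.7] open 0.0482
t 2.15 jig -133.2 -191.9 z 214.2 xang -3.143 F [-2.  -4.4  0.1] open 0.0481
```

View pics/w1.png

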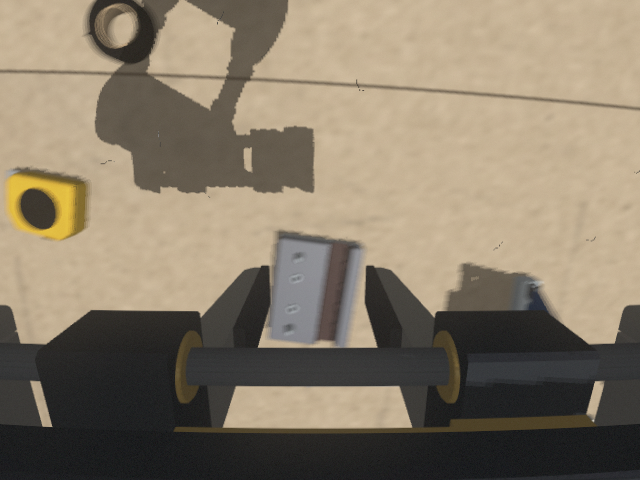

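The wrist view shows the nest between and beyond the open fingers, with corners at about (280,235) and (360,345), as expected. Next I back off slightly and descend.

apply_moves(commands="0.4 0.5 0 0; 0 0 4 0; 0 0 4 0; 0 0 4 0; 0 0 4 0; 0 0 3 0; 0 0 1 0; 0 0 0 0")

```text
time: 2.82
position: [0.4819, -0.1119, 0.0121]
orientation: [0.089, -3.135, -0.005]
ft_force: [-0.1, -0.1, -0.3]
opening: 0.0481
grasp_force: 0.0
```

```bash
python3 -c "
from h import *
tj()"
```

```text
t 2.82 jig -141.2 -177.4 z 12.1 xang -3.139 F [-0.1 -0.1 -0.3] open 0.0481
```

apply_moves(commands="0 -0.5 0.2 0; 0 -0.4 0.2 0; -1 0 0 0; -0.8 0 0 0; -0.8 0 0 0; -0.8 0 0 0; -0.8 0 0 0; -0.8 0 0 0")

```text
time: 3.48
position: [0.536, -0.1203, 0.011]
orientation: [-0.088, 3.14, -0.001]
ft_force: [-1.9, -0.6, 0.5]
opening: 0.0481
grasp_force: 1.2
```

```bash
python3 -c "
from h import *
tj()"
```

```text
t 3.48 jig -87.6 -188.7 z 11.0 xang -3.139 F [-1.9 -0.6  0.5] open 0.0481
```

apply_moves(commands="-0.3 0 0 0; -0.3 0 0 0; -0.3 0 0 0; -0.2 0 0 0; -0.2 0 0 0; -0.2 0 0 0; 0 0 0 0; 0 0 0 0")

```text
time: 4.15
position: [0.5504, -0.1191, 0.0106]
orientation: [-0.088, 3.14, 0.0]
ft_force: [0.7, 0.5, -0.6]
opening: 0.0484
grasp_force: 0.1
```

```bash
python3 -c "
from h import *
tj()
d=grab('top'); P=cloud(d); z=P[...,2]
m=np.zeros(z.shape,np.uint8); m[213:285,310:380]=((z>0.012)&(z<0.05))[213:285,310:380]
cv2.imwrite('pics/c1.png',cv2.resize(cv2.cvtColor(d['color'],cv2.COLOR_RGB2BGR)[195:295,235:375],None,fx=5.5,fy=5.5,interpolation=cv2.INTER_CUBIC))
"
```

```text
t 4.15 jig -73.2 -188.4 z 10.6 xang -3.139 F [ 0.7  0.5 -0.6] open 0.0484
```

View pics/c1.png

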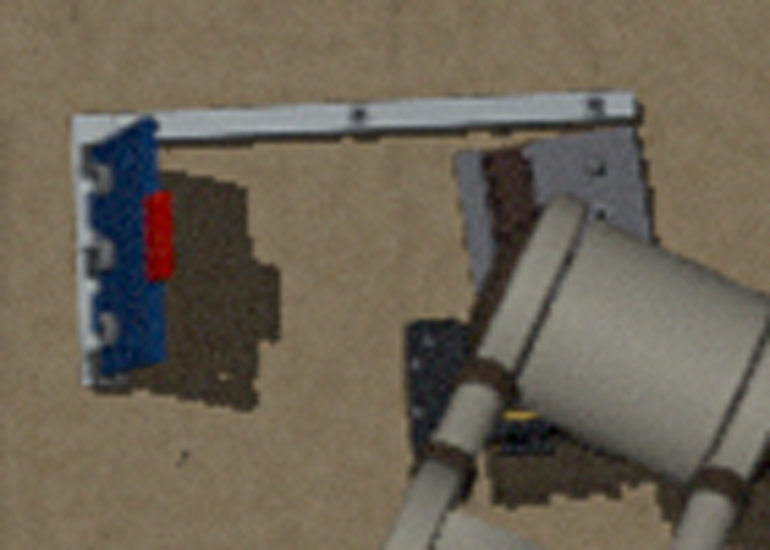

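The nest now sits turned slightly the other way, its +x face running from (455,153) to (635,127). It coasted a little. I keep pushing slowly so that the two fingers and the fence square it.

apply_moves(commands="-0.1 0 0 0; -0.1 0 0 0; -0.1 0 0 0; -0.1 0 0 0; -0.1 0 0 0; 0 0 0 0; 0 0 0 0; 0 0 0 0")

```text
time: 4.87
position: [0.5549, -0.1191, 0.0105]
orientation: [0.088, -3.14, 0.0]
ft_force: [-2.6, -1.3, 1.4]
opening: 0.0482
grasp_force: 1.6
```

```bash
python3 -c "
from h import *
tj()"
```

```text
t 4.87 jig -68.7 -188.5 z 10.5 xang -3.139 F [-2.6 -1.3  1.4] open 0.0482
```

apply_moves(commands="-0.1 0 0 0; -0.1 0 0 0; -0.1 0 0 0; 0 0 0 0; 0 0 0 0; 0 0 0 0; 0 0 0 0; 0 0 0 0")

```text
time: 5.53
position: [0.5554, -0.119, 0.0105]
orientation: [0.088, -3.134, -0.001]
ft_force: [-12.7, -2.1, 8.5]
opening: 0.0481
grasp_force: 6.4
```

```bash
python3 -c "
from h import *
tj()"
```

```text
t 5.53 jig -68.2 -188.5 z 10.5 xang -3.139 F [-12.7  -2.1   8.5] open 0.0481
```

apply_moves(commands="0.5 0 0 0; 1.5 0 0 0; 2 0 0 0; 0 0 -3 0; 0 -1 -4 0; 0 -3 -3 0; 0 -3 -1 0.12; 0 0 0 0.12")

```text
time: 6.2
position: [0.5258, -0.1964, 0.1254]
orientation: [0.3, 3.116, -0.01]
ft_force: [0.3, 0.1, -0.8]
opening: 0.0481
grasp_force: 0.0
```

```bash
python3 -c "
from h import *
s=ctrl.read_state(); tj(s); print(s['q'])
d=viewer.get_image('wrist'); s=ctrl.read_state(); R=Ro.from_rotvec(s['orientation']).as_matrix(); print('cam in tool',R.T@(d['pose'][:3,3]-s['position']),R.T@-d['pose'][:3,2])
d=grab('top'); P=cloud(d); z=P[...,2]
cv2.imwrite('pics/c2.png',cv2.resize(cv2.cvtColor(d['color'],cv2.COLOR_RGB2BGR)[195:295,235:375],None,fx=5.5,fy=5.5,interpolation=cv2.INTER_CUBIC))
"
```

```text
t 6.2 jig -101.9 -264.2 z 125.4 xang 2.896 F [ 0.3  0.1 -0.8] open 0.0481
[-5.72378020e-01  1.97931166e-01  1.73538538e+00 -6.55476969e-04
  1.19543454e+00 -1.95093004e+00]
cam in tool [ 0.06832516 -0.00376037 -0.17244972] [-2.52725302e-01 -9.33745677e-04  9.67537622e-01]
```

View pics/c2.png

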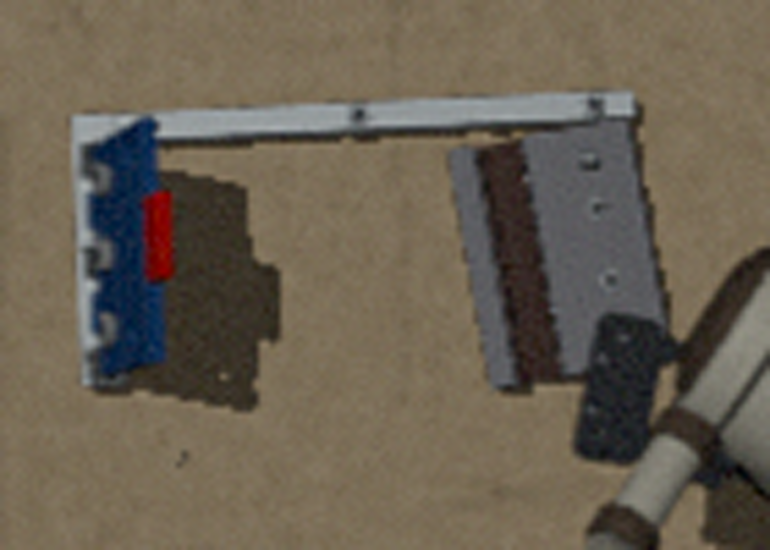

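The nest is still turned about +0.11 to the fence, with its right corner touching near (630,120), and it has shifted slightly left. I will square it next with a +y two-finger push on its -y side. The tool has to turn +1.32 first.

apply_moves(commands="0 0 0 0.12; 0 0 0 0.12; 0 0 0 0.12; 0 0 0 0.12; 0 0 0 0.12; 0 0 0 0.12; 0 0 0 0.12; 0 0 0 0.12", claw=0.3)

```text
time: 6.97
position: [0.5219, -0.1889, 0.119]
orientation: [-1.701, -2.64, -0.001]
ft_force: [0.0, 1.1, 0.5]
opening: 0.0595
grasp_force: 0.0
```

apply_moves(commands="0 0 0 0.12; 0 0 0 0.12; 0 0 0 0.125; 0 0 0 0; 0 2.4 0 0; 0 2.4 0 0; 0 2.4 0 0; 0 2.4 0 0")

```text
time: 7.63
position: [0.6187, -0.1833, 0.1192]
orientation: [-2.142, -2.296, -0.001]
ft_force: [-0.2, 0.0, 0.2]
opening: 0.0597
grasp_force: 0.0
```

```bash
cat >> h.py <<'E'
def nest(d,zr=(0.0205,0.0245)):
    # corners from brown channel + grey mask by height, inside a jig-frame window
    P=cloud(d)*1000; c,n=np.cos(YAW),np.sin(YAW); X=P[...,0]-O[0]; Y=P[...,1]-O[1]
    jx,jy=c*X+n*Y,-n*X+c*Y; z=P[...,2]
    m=((jx>-140)&(jx<70)&(jy>-300)&(jy<0)&(z>14)&(z<34)).astype(np.uint8)
    hsv=cv2.cvtColor(d['color'],cv2.COLOR_RGB2HSV)
    print('V,S of nest mask',np.median(hsv[m>0],axis=0),m.sum())
    return m,jx,jy,z
E
python3 - <<'E'
from h import *
tj()
d=grab('top'); m,jx,jy,z=nest(d); 
fence=(jx>58); m[fence]=0
k=max(cv2.findContours(m,cv2.RETR_EXTERNAL,cv2.CHAIN_APPROX_NONE)[0],key=cv2.contourArea)
w=onplane(d,k.reshape(-1,2),0.022)[:,:2]*1000-O; c,n=np.cos(YAW),np.sin(YAW)
w=np.c_[c*w[:,0]+n*w[:,1],-n*w[:,0]+c*w[:,1]].astype(np.float32)
r=cv2.minAreaRect(w); print(r,cv2.boxPoints(r).round(1).tolist())
E
```

```text
t 7.63 jig -8.4 -256.1 z 119.2 xang 1.586 F [-0.2  0.   0.2] open 0.0597
V,S of nest mask [107.  13.  96.] 1100
((15.504573822021484, -167.97256469726562), (56.64397430419922, 108.91767120361328), 60.767032623291016) [[-45.79999923706055, -166.10000610351562], [49.20000076293945, -219.3000030517578], [76.9000015258789, -169.89999389648438], [-18.200000762939453, -116.69999694824219]]
```

apply_moves(commands="0 0 3.5 0.015; 0 0 3.5 0; 0 0 3 0; 0 0 0.9 0; 0.5 0 0 0; 0.5 0 0 0; 0.5 0 0 0; 0.4 0 0 0")

```text
time: 8.35
position: [0.6188, -0.1654, 0.0138]
orientation: [2.164, 2.272, 0.002]
ft_force: [-0.4, -0.2, 0.0]
opening: 0.0599
grasp_force: 0.0
```

apply_moves(commands="0.3 0 0 0; 0.3 0 0 0; 0.3 0 0 0; 0.3 0 0 0; 0.3 0 0 0; 0.3 0 0 0; 0.3 0 0 0; 0.3 0 0 0")

```text
time: 9.02
position: [0.6158, -0.1414, 0.011]
orientation: [2.169, 2.273, -0.0]
ft_force: [-1.5, -2.5, 1.0]
opening: 0.0598
grasp_force: 1.6
```

```bash
python3 -c "
from h import *
tj()"
```

```text
t 9.02 jig -9.1 -214.1 z 11.0 xang 1.564 F [-1.5 -2.5  1. ] open 0.0598
```

apply_moves(commands="0.2 0 0 0; 0.2 0 0 0; 0.2 0 0 0; 0.2 0 0 0; 0.2 0 0 0; 0.2 0 0 0; 0.2 0 0 0; 0.2 0 0 0")

```text
time: 9.68
position: [0.6151, -0.1253, 0.011]
orientation: [-2.169, -2.273, -0.0]
ft_force: [0.3, -1.5, -0.1]
opening: 0.0596
grasp_force: 1.0
```

```bash
python3 -c "
from h import *
tj()
d=grab('scene','s2.png'); im=cv2.imread('pics/s2.png')[170:320,240:440]; cv2.imwrite('pics/s2c.png',cv2.resize(im,None,fx=4,fy=4,interpolation=cv2.INTER_CUBIC))
"
```

```text
t 9.68 jig -8.9 -198.1 z 11.0 xang 1.564 F [ 0.3 -1.5 -0.1] open 0.0596
```

View pics/s2c.png

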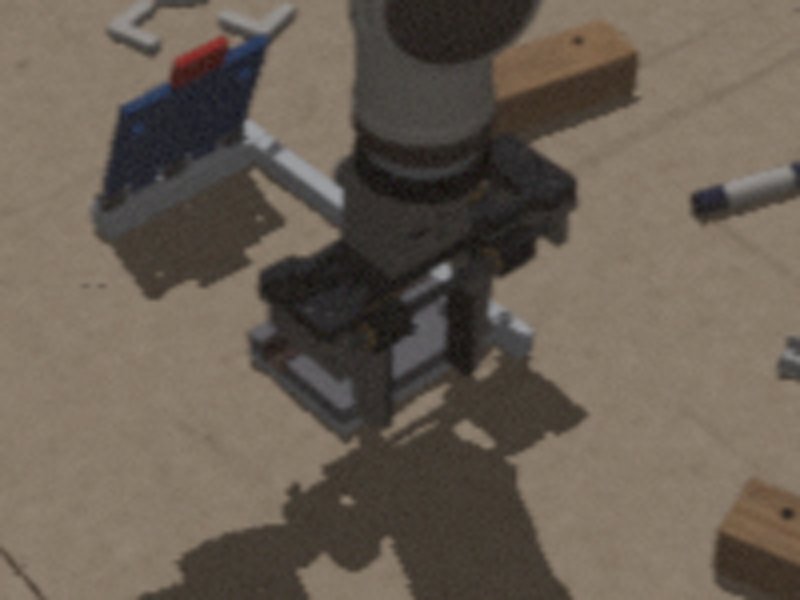

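The nest now looks square, with both fingers on its -y side (around (370,400) and (470,350)). Keeping this orientation, I go round to the -x side and push the middle of that side with the back of the +x finger to seat the nest on the fence.

apply_moves(commands="-1 0 0 0; -1 0 0 0; 0 -4 0 0; 0 -4 0 0; 0 -4 0 0; 0 -0.5 0 0; 2 0 0 0; 2 0 0 0")

```text
time: 10.4
position: [0.4888, -0.1125, 0.0112]
orientation: [2.173, 2.269, 0.001]
ft_force: [-1.0, 0.4, 0.9]
opening: 0.0599
grasp_force: 0.0
```

```bash
python3 -c "
from h import *
tj()"
```

```text
t 10.4 jig -134.4 -178.4 z 11.2 xang 1.56 F [-1.   0.4  0.9] open 0.0599
```

apply_moves(commands="1.8 0 0 0; 1.7 0 0 0; 0 0.6 0 0; 0 0.4 0 0; 0 0.3 0 0; 0 0.3 0 0; 0 0.2 0 0; 0 0.2 0 0")

```text
time: 11.07
position: [0.508, -0.0762, 0.0111]
orientation: [2.169, 2.272, -0.0]
ft_force: [1.0, 0.2, -0.4]
opening: 0.0595
grasp_force: 0.0
```

apply_moves(commands="0 0.2 0 0; 0 0.2 0 0; 0 0.1 0 0; 0 0.1 0 0; 0 0.1 0 0; 0 0 0 0; 0 0 0 0; 0 0 0 0")

```text
time: 11.73
position: [0.5145, -0.0752, 0.011]
orientation: [-2.168, -2.273, 0.0]
ft_force: [-0.4, -0.3, 0.2]
opening: 0.0597
grasp_force: 0.0
```

```bash
python3 -c "
from h import *
tj()"
```

```text
t 11.73 jig -106.6 -142.5 z 11.0 xang 1.564 F [-0.4 -0.3  0.2] open 0.0597
```

apply_moves(commands="0 0.1 0 0; 0 0.1 0 0; 0 0.1 0 0; 0 0.1 0 0; 0 0.1 0 0; 0 0.1 0 0; 0 0 0 0; 0 0 0 0")

```text
time: 12.4
position: [0.5193, -0.075, 0.0111]
orientation: [-2.166, -2.272, 0.004]
ft_force: [-6.4, -0.8, 6.6]
opening: 0.0597
grasp_force: 3.6
```

apply_moves(commands="0 0.1 0 0; 0 0.1 0 0; 0 0.1 0 0; 0 0.1 0 0; 0 0 0 0; 0 0 0 0; 0 0 0 0; 0 0 0 0")

```text
time: 13.07
position: [0.5196, -0.0749, 0.0113]
orientation: [-2.161, -2.268, 0.013]
ft_force: [-22.8, -3.6, 21.5]
opening: 0.0593
grasp_force: 12.8
```

```bash
python3 -c "
from h import *
tj()
d=grab('top'); cv2.imwrite('pics/c3.png',cv2.resize(cv2.cvtColor(d['color'],cv2.COLOR_RGB2BGR)[195:295,235:375],None,fx=5.5,fy=5.5,interpolation=cv2.INTER_CUBIC))"
```

```text
t 13.07 jig -101.6 -142.5 z 11.3 xang 1.565 F [-22.8  -3.6  21.5] open 0.0593
```

View pics/c3.png

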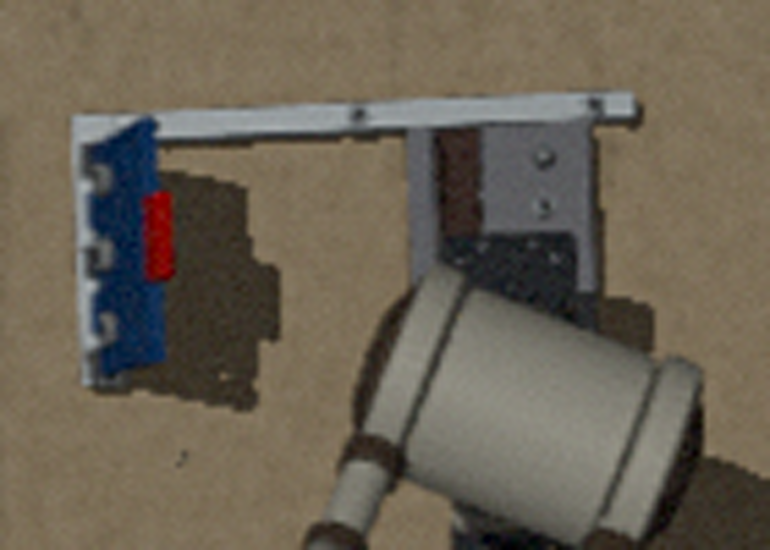

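The nest lies flat along the fence, its +x face running from (410,130) to (595,120) parallel to the bar. I go back to the -y side and push along the fence.

apply_moves(commands="0 -1 0 0; 0 -2.5 0 0; -2.5 0 0 0; -2.5 0 0 0; -2.5 0 0 0; 0 0 0 0; 0 3.5 0 0; 0 3.5 0 0")

```text
time: 13.78
position: [0.562, -0.1475, 0.01]
orientation: [-2.17, -2.268, 0.001]
ft_force: [0.2, -0.4, 0.4]
opening: 0.0595
grasp_force: 0.0
```

```bash
python3 -c "
from h import *
tj()"
```

```text
t 13.78 jig -63.1 -217.4 z 10.0 xang 1.561 F [ 0.2 -0.4  0.4] open 0.0595
```

apply_moves(commands="0 3 0 -0.006; 0 2.9 0 0; 0.6 0 0 0; 0.6 0 0 0; 0.6 0 0 0; 0.4 0 0 0; 0.4 0 0 0; 0.4 0 0 0")

```text
time: 14.45
position: [0.6195, -0.1148, 0.0111]
orientation: [-2.162, -2.279, 0.001]
ft_force: [-0.2, -1.9, -0.5]
opening: 0.0596
grasp_force: 0.7
```

apply_moves(commands="0.5 0.02 0 0; 0.5 0.02 0 0; 0.5 0.02 0 0; 0.5 0.02 0 0; 0.5 0.02 0 0; 0.5 0.02 0 0; 0.5 0.02 0 0; 0.5 0.02 0 0")

```text
time: 15.12
position: [0.6198, -0.0746, 0.011]
orientation: [-2.162, -2.28, 0.0]
ft_force: [-2.0, -3.4, 0.8]
opening: 0.0593
grasp_force: 1.6
```

```bash
python3 -c "
from h import *
tj()"
```

```text
t 15.12 jig -1.4 -147.6 z 11.0 xang 1.57 F [-2.  -3.4  0.8] open 0.0593
```

apply_moves(commands="0.5 0.01 0 0; 0.5 0.01 0 0; 0.5 0.01 0 0; 0.5 0.01 0 0; 0.5 0.01 0 0; 0.5 0.01 0 0; 0.5 0.01 0 0; 0.5 0.01 0 0")

```text
time: 15.78
position: [0.6186, -0.0346, 0.0111]
orientation: [-2.162, -2.28, -0.0]
ft_force: [-1.5, -2.3, -0.8]
opening: 0.0598
grasp_force: 1.5
```

apply_moves(commands="0.5 0.01 0 0; 0.5 0.01 0 0; 0.5 0.01 0 0; 0.4 0.01 0 0; 0.4 0.01 0 0; 0.4 0.01 0 0; 0.3 0.01 0 0; 0.3 0.01 0 0")

```text
time: 16.45
position: [0.6176, -0.0018, 0.011]
orientation: [-2.162, -2.28, 0.0]
ft_force: [-2.4, -4.0, -0.0]
opening: 0.0593
grasp_force: 1.5
```

```bash
python3 -c "
from h import *
tj()"
```

```text
t 16.45 jig 0.3 -74.8 z 11.0 xang 1.57 F [-2.4 -4.  -0. ] open 0.0593
```

apply_moves(commands="0.3 0 0 0; 0.3 0 0 0; 0.3 0 0 0; 0.2 0 0 0; 0.2 0 0 0; 0.1 0 0 0; 0.1 0 0 0; 0.1 0 0 0")

```text
time: 17.12
position: [0.6168, 0.0139, 0.011]
orientation: [-2.162, -2.279, 0.0]
ft_force: [-1.6, -2.7, -0.3]
opening: 0.0597
grasp_force: 1.4
```

apply_moves(commands="0.1 0 0 0; 0.1 0 0 0; 0.1 0 0 0; 0.1 0 0 0; 0 0 0 0; 0 0 0 0; 0 0 0 0; 0 0 0 0")

```text
time: 17.78
position: [0.6166, 0.017, 0.0111]
orientation: [2.161, 2.279, -0.001]
ft_force: [-1.8, -6.1, -0.5]
opening: 0.0597
grasp_force: 2.8
```

```bash
python3 -c "
from h import *
tj()"
```

```text
t 17.78 jig 0.3 -56.0 z 11.1 xang 1.57 F [-1.8 -6.1 -0.5] open 0.0597
```

apply_moves(commands="0.1 0 0 0; 0.1 0 0 0; 0 0 0 0; 0 0 0 0; 0 0 0 0; 0 0 0 0; 0 0 0 0; 0 0 0 0")

```text
time: 18.45
position: [0.6166, 0.0171, 0.0111]
orientation: [2.159, 2.278, -0.005]
ft_force: [-2.3, -12.1, -1.1]
opening: 0.0597
grasp_force: 5.8
```

```bash
python3 -c "
from h import *
tj()"
```

```text
t 18.45 jig 0.3 -55.9 z 11.1 xang 1.57 F [ -2.3 -12.1  -1.1] open 0.0597
```

Home against the stop, with 12 N of resistance at y = -56. Next, a gentle check push on the -x side at y of about -28.

apply_moves(commands="-0.5 0 0 0; -1.5 0 0 0; 0 -4 0 0; 0 -4 0 0; 0 -3.5 0 0; 0 0 0 0; 2.3 0 0 0; 2.3 0 0 0")

```text
time: 19.12
position: [0.5007, 0.0394, 0.0116]
orientation: [2.165, 2.275, 0.003]
ft_force: [0.2, -0.5, 0.4]
opening: 0.0599
grasp_force: 0.0
```

apply_moves(commands="0 0.3 0 0; 0 0.3 0 0; 0 0.2 0 0; 0 0.1 0 0; 0 0.1 0 0; 0 0 0 0; 0 0 0 0; 0 0 0 0")

```text
time: 19.78
position: [0.5102, 0.04, 0.011]
orientation: [-2.162, -2.279, 0.0]
ft_force: [0.6, -0.1, 0.3]
opening: 0.0598
grasp_force: 0.0
```

```bash
python3 -c "
from h import *
tj()"
```

```text
t 19.78 jig -104.7 -27.3 z 11.0 xang 1.569 F [ 0.6 -0.1  0.3] open 0.0598
```

apply_moves(commands="0 0.1 0 0; 0 0.1 0 0; 0 0.1 0 0; 0 0.05 0 0; 0 0 0 0; 0 0 0 0; 0 0 0 0; 0 0 0 0")

```text
time: 20.45
position: [0.5133, 0.0405, 0.011]
orientation: [-2.161, -2.279, 0.001]
ft_force: [-3.7, -0.7, 2.3]
opening: 0.0594
grasp_force: 1.9
```

```bash
python3 -c "
from h import *
tj()"
```

```text
t 20.45 jig -101.6 -27.0 z 11.0 xang 1.57 F [-3.7 -0.7  2.3] open 0.0594
```

Contact comes again at x = -101.6, the same as when seated on the fence, so the nest is home. Next I retreat, close the fingers and go up and over behind the tab.

apply_moves(commands="0 0.05 0 0; 0 0 0 0; 0 -1 0 0; -2 -2 0 0; -2 0 -3 0; 0 0 -4 0; 0 0 -4 0; 0 0 -4 0")

```text
time: 21.12
position: [0.4865, -0.0013, 0.1628]
orientation: [2.162, 2.278, 0.002]
ft_force: [1.9, 1.3, -0.2]
opening: 0.0599
grasp_force: 0.0
```

apply_moves(commands="0 0 -3 0; 0 4 -2 0; 0 4 0 0; 1 4 0 0; 3.5 1.5 0 0; 3.5 0 0 0; 3.5 0 0 0; 3 0 0 0", claw=-1, newtons=10)

```text
time: 21.78
position: [0.6113, 0.1531, 0.2094]
orientation: [2.161, 2.28, 0.002]
ft_force: [0.1, -0.2, -0.3]
opening: 0.0084
grasp_force: 0.0
```

```bash
python3 - <<'E'
from h import *
tj()
d=grab('scene','s3.png'); im=cv2.imread('pics/s3.png')[140:290,220:420]; cv2.imwrite('pics/s3c.png',cv2.resize(im,None,fx=4,fy=4,interpolation=cv2.INTER_CUBIC))
P=cloud(d)*1000;c,n=np.cos(YAW),np.sin(YAW);X=P[...,0]-O[0];Y=P[...,1]-O[1];jx,jy,z=c*X+n*Y,-n*X+c*Y,P[...,2]
hsv=cv2.cvtColor(d['color'],cv2.COLOR_RGB2HSV); w=(abs(jx)<70)&(jy>-80)&(jy<120)&(z>30)
for nm,m in dict(blue=w&(hsv[...,0]>95)&(hsv[...,0]<130)&(hsv[...,1]>100),red=w&((hsv[...,0]<8)|(hsv[...,0]>172))&(hsv[...,1]>130)).items():
    print(nm,m.sum(),np.percentile(jx[m],[5,95]).round(),'med y z',np.median(jy[m]).round(1),np.median(z[m]).round(1), 'fit y(z)',np.polyfit(z[m],jy[m],1).round(3))
E
```

```text
t 21.78 jig 2.3 80.2 z 209.4 xang 1.57 F [ 0.1 -0.2 -0.3] open 0.0084
blue 2 [29. 31.] med y z 16.2 120.7 fit y(z) [   1.604 -177.301]
red 63 [-16.  16.] med y z 10.7 137.2 fit y(z) [-0.269 47.006]
```

View pics/s3c.png

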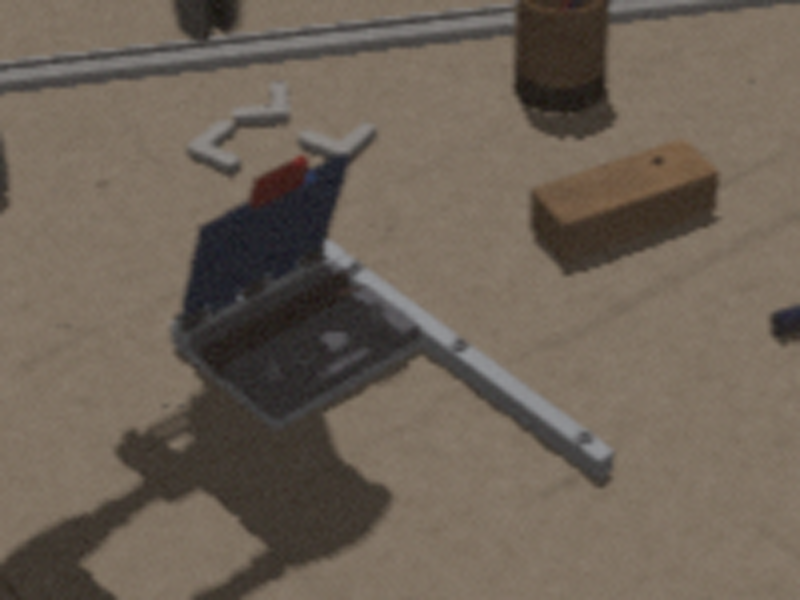

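The nest sits in the corner under the raised plate, and the tab underside measures y 10.7, z 137, so θ is about 1.2. I descend behind the tab and approach it.

apply_moves(commands="0 0 3 0; 0 0 3 0; 0 0 1.8 0; -1.5 0 0 0; -1.5 0 0 0; -1 0 0 0; -0.4 0 0 0; 0 0 0 0")

```text
time: 22.5
position: [0.6147, 0.1049, 0.1338]
orientation: [2.163, 2.275, 0.004]
ft_force: [-0.1, 0.3, 0.6]
opening: 0.0006
grasp_force: 0.0
```

```bash
python3 - <<'E'
from h import *
tj()
for t in np.arange(1.2,-0.01,-0.1): print(round(t,2),'TCP y',round(55-114*np.cos(t)+4*np.sin(t)+10,1),'z',round(26+114*np.sin(t)+4*np.cos(t),1))
E
```

```text
t 22.5 jig 3.1 31.8 z 133.8 xang 1.567 F [-0.1  0.3  0.6] open 0.0006
1.2 TCP y 27.4 z 133.7
1.1 TCP y 16.9 z 129.4
1.0 TCP y 6.8 z 124.1
0.9 TCP y -2.7 z 117.8
0.8 TCP y -11.6 z 110.6
0.7 TCP y -19.6 z 102.5
0.6 TCP y -26.8 z 93.7
0.5 TCP y -33.1 z 84.2
0.4 TCP y -38.4 z 74.1
0.3 TCP y -42.7 z 63.5
0.2 TCP y -45.9 z 52.6
0.1 TCP y -48.0 z 41.4
-0.0 TCP y -49.0 z 30.0
```

apply_moves(commands="-0.45 0 0 0; -0.5 0 0.2 0; -0.5 0 0.25 0; -0.5 0 0.25 0; -0.5 0 0.3 0; -0.5 0 0.3 0; -0.5 0 0.3 0; 0 0 0 0")

```text
time: 23.17
position: [0.6145, 0.0713, 0.1146]
orientation: [-2.162, -2.278, 0.002]
ft_force: [0.3, 0.1, 0.6]
opening: 0.0002
grasp_force: 0.1
```

```bash
python3 -c "
from h import *
tj()"
```

```text
t 23.17 jig 1.1 -1.7 z 114.6 xang 1.569 F [0.3 0.1 0.6] open 0.0002
```

apply_moves(commands="-0.5 0 0.25 0; -0.45 0 0.35 0; -0.4 0 0.35 0; -0.4 0 0.4 0; -0.4 0 0.4 0; -0.35 0 0.4 0; -0.35 0 0.45 0; -0.3 0 0.45 0")

```text
time: 23.83
position: [0.6166, 0.0404, 0.0847]
orientation: [-2.162, -2.279, 0.0]
ft_force: [0.6, 2.6, 1.1]
opening: 0.0007
grasp_force: 0.7
```

```bash
python3 - <<'E'
from h import *
tj()
d=grab('scene','s4.png'); im=cv2.imread('pics/s4.png')[140:290,220:420]; cv2.imwrite('pics/s4c.png',cv2.resize(im,None,fx=4,fy=4,interpolation=cv2.INTER_CUBIC))
E
```

```text
t 23.83 jig 1.5 -32.6 z 84.7 xang 1.57 F [0.6 2.6 1.1] open 0.0007
```

View pics/s4c.png

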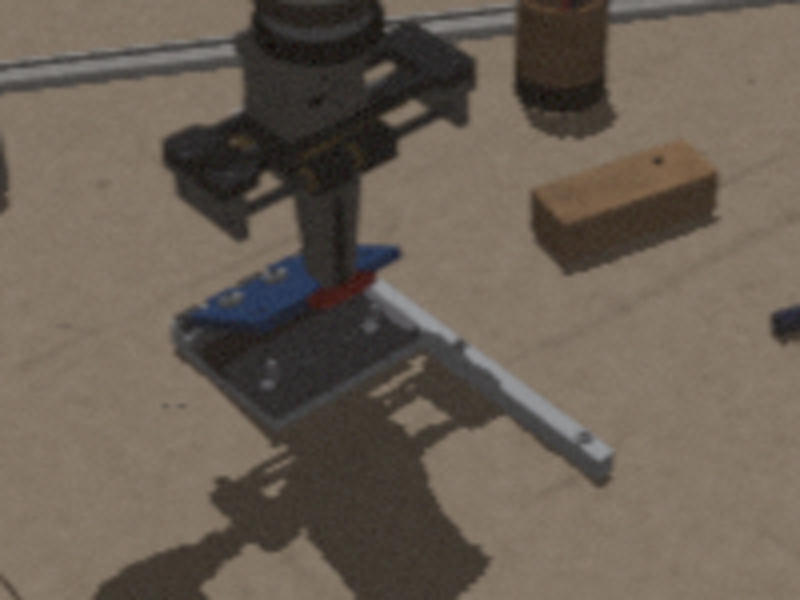

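The plate is about halfway down, with the fingertip on the red tab around (340,285) and the nest undisturbed. I continue along the arc.

apply_moves(commands="-0.3 0 0.5 0; -0.25 0 0.5 0; -0.25 0 0.5 0; -0.2 0 0.5 0; -0.2 0 0.55 0; -0.15 0 0.55 0; -0.1 0 0.55 0; -0.1 0 0.5 0")

```text
time: 24.55
position: [0.6176, 0.0251, 0.0432]
orientation: [2.161, 2.279, -0.0]
ft_force: [0.8, 0.4, 1.3]
opening: 0.0007
grasp_force: 0.6
```

apply_moves(commands="0 0 0.2 0; 0 0 0.2 0; 0 0 0.2 0; 0 0 0.2 0; 0 0 0.1 0; 0 0 0.1 0; 0 0 0 0; 0 0 0 0")

```text
time: 25.22
position: [0.6173, 0.0256, 0.0336]
orientation: [-2.162, -2.279, -0.0]
ft_force: [-0.3, 0.1, 0.3]
opening: 0.0004
grasp_force: 0.0
```

```bash
python3 -c "
from h import *
tj()"
```

```text
t 25.22 jig 1.5 -47.4 z 33.6 xang 1.57 F [-0.3  0.1  0.3] open 0.0004
```

apply_moves(commands="0 0 0.1 0; 0 0 0.1 0; 0 0 0.05 0; 0 0 0.05 0; 0 0 0.05 0; 0 0 0 0; 0 0 0 0; 0 0 0 0")

```text
time: 25.88
position: [0.6174, 0.0255, 0.0304]
orientation: [-2.162, -2.28, 0.0]
ft_force: [-3.2, -0.2, 4.3]
opening: 0.0004
grasp_force: 2.1
```

```bash
python3 -c "
from h import *
tj()"
```

```text
t 25.88 jig 1.6 -47.6 z 30.4 xang 1.57 F [-3.2 -0.2  4.3] open 0.0004
```

apply_moves(commands="0 0 0.05 0; 0 0 0.05 0; 0 0 0 0; 0 0 0 0; 0 0 0 0; 0 0 0 0; 0 0 0 0; 0 0 0 0")

```text
time: 26.55
position: [0.6174, 0.0255, 0.0304]
orientation: [-2.161, -2.28, 0.001]
ft_force: [-4.9, 0.6, 10.0]
opening: 0.0003
grasp_force: 5.2
```

```bash
python3 -c "
from h import *
tj()"
```

```text
t 26.55 jig 1.5 -47.6 z 30.4 xang 1.57 F [-4.9  0.6 10. ] open 0.0003
```

It stops hard at z = 30.4 mm, where 30 is expected for flush. I lift straight up, retreat and verify.

apply_moves(commands="0 0 -0.3 0; 0 0 -1 0; 0 0 -4 0; 0 0 -4 0; 0 -4 -4 0; -4 -4 0 0; -4 -4 0 0; -4 -4 0 0")

```text
time: 27.22
position: [0.5039, -0.0698, 0.1528]
orientation: [2.158, 2.28, 0.002]
ft_force: [0.2, -0.5, 0.3]
opening: 0.0005
grasp_force: 0.0
```

apply_moves(commands="-4 -3 0 0; -4 -2 0 0; -4 0 0 0; -4 0 0 0; 0 0 0 0; 0 0 0 0; 0 0 0 0; 0 0 0 0")

```text
time: 27.88
position: [0.4689, -0.2205, 0.1516]
orientation: [-2.16, -2.281, -0.0]
ft_force: [0.4, 0.0, 0.5]
opening: 0.0004
grasp_force: 0.0
```

```bash
python3 - <<'E'
from h import *
tj()
d=grab('top'); P=cloud(d)*1000
a=cv2.resize(cv2.cvtColor(d['color'],cv2.COLOR_RGB2BGR)[200:280,240:340],None,fx=5,fy=5,interpolation=cv2.INTER_CUBIC)
e=grab('scene'); b=cv2.resize(cv2.cvtColor(e['color'],cv2.COLOR_RGB2BGR)[180:280,250:350],(400,400),interpolation=cv2.INTER_CUBIC)
o=np.zeros((400,800,3),np.uint8); o[:,:400]=cv2.resize(a,(400,320)) if 0 else np.pad(cv2.resize(a,(400,320)),((0,80),(0,0),(0,0))); o[:,400:]=b; cv2.imwrite('pics/fin.png',o)
for q in (d,e):
    P=cloud(q)*1000;c,n=np.cos(YAW),np.sin(YAW);X=P[...,0]-O[0];Y=P[...,1]-O[1];jx,jy,z=c*X+n*Y,-n*X+c*Y,P[...,2]
    m=(abs(jx)<50)&(jy<42)&(jy>-40)&(z>20)&(z<60); A=np.c_[jy[m],jx[m],np.ones(m.sum())]; print(m.sum(),np.linalg.lstsq(A,z[m],rcond=None)[0].round(3))
E
```

```text
t 27.88 jig -160.0 -285.2 z 151.6 xang 1.571 F [0.4 0.  0.5] open 0.0004
1124 [ 1.6000e-02 -2.0000e-03  3.1457e+01]
316 [ 1.7000e-02 -1.0000e-02  3.1174e+01]
```

View pics/fin.png

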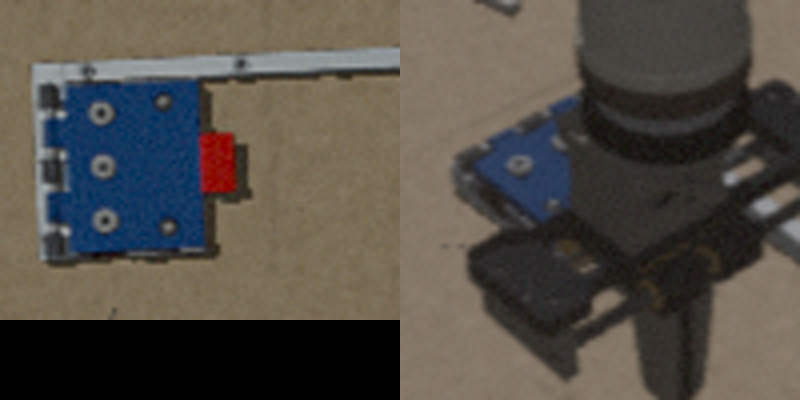

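The top view shows the plate lying flat with both pins visible in their holes at (164,101) and (168,226), the nest in the corner, and the measured plate top level at about 31 mm.

```bash
python3 -c "
from h import *
print(ctrl.close_job())"
```

```text
the job is handed in; nothing more can be done
None
```

The nest is home against the fence and the hinge stop, and the drill plate is folded down flush over both pins; I handed the job in at about 28 s with the arm clear and no bystander touched.

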